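# Set the end stop and hold a brass bar in the saw board for cutting

## Task

I am about to saw this brass bar to length: fit the square-bored end stop all the way down onto the square stud of the saw board and let go of it, then lay the bar flat on the board, butted endways against the stop and flush along the fence with its other end running out past the saw slot. Finish while holding it there: keep pressing the bar firmly into the corner, down onto the board and back against the fence at once, with your fingers on the part between the stop and the saw slot so that my saw has room. Leave the other things on the bench where they are.

Things in the scene. Friction and masses are not known exactly. Their poses are not given: they have to be found in the camera images.
- bed: flat top of a beech saw board, 150 mm (x) by 240 mm (y), screwed down to the bench, its top 18 mm above the bench. Origin: centre of the top face. x points across the board, away from the robot, to the fence; y points along the fence, to the end with the stud; z up. The saw slot, 3 mm wide, crosses bed and fence at y = -30 mm
- fence: beech fence along the far edge of the saw board, 20 mm high above the bed, 28 mm thick, 240 mm long, cut through by the saw slot. Origin: on the foot of its working face (the face to the robot, at bed x = +47 mm), middle of its length; axes as the bed
- stud: fixed upright square steel stud on the bed, 12 mm square, 34 mm high, sides parallel to the fence, its top 8 mm tapering to a 4 mm square tip. Origin: centre of its foot on the bed's top (bed x = +27 mm, y = +72 mm); axes as the bed
- stop_mid (a point): loose end stop: aluminium block 36 x 36 mm, 42 mm high, 130 g, standing upright on the bench, with a 13.6 mm square bore right through along its z, in its centre, parallel to its sides; any of the four quarter turns fits the stud. The point is its centre, half-way up; x and y parallel to its sides, z up. When home on the stud, its foot stands on the bed, 2 mm clear of the fence, and its side to the bar lies at bed y = +54 mm
- bar_mid (a point): loose brass bar, 24 mm wide (x), 120 mm long (y), 16 mm high (z), 0.3 to 0.5 kg, lying flat on the bench; its two ends are alike. The point is its centre, half-way up. Home in the corner its centre is at bed x = +35 mm, y = -6 mm
- bench_block: bystander: flat square steel block, 65 x 65 x 20 mm; origin at the centre of its underside
- bottle: bystander: small amber bottle with black cap, 32 mm across, 75 mm high; origin at the centre of its underside
- saw_frame: bystander: piercing saw frame lying flat on the bench, about 130 mm (x) by 270 mm (y), 28 mm high; origin on the bench near its middle
- flat_file: bystander: flat file with wooden handle lying on the bench, 260 mm long (x), 22 mm high; origin on the bench where handle and blade meet
There are look-alikes about, which are no part of the job. Of the things shaped like the part that bears stop_mid, the aluminium one is meant. Of the things that look like the part that bears bar_mid, the smaller one is meant.

How it is judged (in metres and radians):
On the way:
1. the end stop is fully down on the square stud, square to the fence, and released (horizontal distance between stop_mid and stud below 0.0025 m and z of stop_mid in the frame of bed below 0.0225 m and angle between the z axis of stop_mid and the z axis of bed, either way round below 0.06 rad and (angle between the x axis of stop_mid and the x axis of bed, either way round below 0.16 rad or angle between the x axis of stop_mid and the y axis of bed, either way round below 0.16 rad) and contact force between each of the arm, the fingers and stop below 0.1 N), for 0.2 s.
At the end, for the whole second after the job is handed in: Stop fully down on the stud. Bar flat on the bed, along the fence (2 degrees, 2 mm), its end within about 4 mm of the stop, pressed on the fence with over 3 N and on the bed with over 8 N (weight included), the hand 10 mm or more to the stop's side of the slot, for a second after the program ends (horizontal distance between stop_mid and stud below 0.0025 m and z of stop_mid in the frame of bed below 0.0225 m and z of bar_mid in the frame of bed between 0.006 and 0.0095 m and angle between the z axis of bar_mid and the z axis of bed, either way round below 0.05 rad and angle between the y axis of bar_mid and the y axis of bed, either way round below 0.035 rad and x of bar_mid in the frame of bed between 0.033 and 0.037 m and y of bar_mid in the frame of bed between -0.011 and -0.003 m and contact force between bar and fence above 3 N and contact force between bar and bed above 8 N and y of the grasp point in the frame of bed above -0.02 m); the arm keeps its last pose, push and grip.
It fails at once if a bystander is pushed out of its place (more than 30 mm) (distance of any of bench_block, bottle, saw_frame, flat_file from where it was at the start of the episode above 0.03 m).
It also fails if it takes over 61 s, if anything falls off the work surface, if the arm or the gripper's body presses on something with over 40 N, if the wrist force passes 120 N, or if a joint passes its speed limit or range.

## Robot

A 6-joint arm with a two-finger parallel gripper is mounted at the origin on the work surface. World frame = base frame: x ahead of the robot, y to its left, z up, the work surface at z = 0. Lengths are in mm, angles in degrees, forces in N, time in s.
With the tool pointing down it reaches from about 300 to 850 mm from the base axis. Payload 4.2 kg.
Tool frame: the origin (TCP) lies between the finger pads; the fingertips stand 22 mm ahead of it and the grasp point (between the pads) lies 3 mm ahead of it (env.finger_overhang is the distance from the TCP to the fingertips, in mm); z points along the fingers, y is the line along which they close (so a half turn about z gives the same grasp; the last joint's range is limited). The gripper opens to 91 mm and grips with 3 to 60 N. Pads are 32 mm wide; open, the fingers measure 118 mm over their backs; the gripper's body (76 mm by 178 mm) begins 60 mm behind the grasp point.
Start: joints at [70.073, 18.312, 89.639, -0, 72.044, -1.146], TCP at [185.13, 544.397, 235.976] pointing down, gripper open.
Joint ranges: [-177.97, 177.97], [-48.28, 115.42], [12.27, 149.76], [-77.06, 257.06], [2.81, 150.46], [-146.56, 146.56]. Speed limits (degrees/s): [147.25, 147.25, 180, 180, 180, 180].

## Interface

Orientations are given as [roll, pitch, yaw] about the fixed x, y, z axes, in that order (R = Rz(yaw) Ry(pitch) Rx(roll)).
In Python, from workcell import state, cams, ticket, look_for, outline_of, env gives the robot as it stands.
- The arm moves only by the tool servo_tool, never from a script. Its argument "steps" is a list of rows, each a list of 3 entries, a list of its own where there are three numbers: the closure in counts, from 0 (fully open) to 255 (shut), then the shift along the tool's x, y, z in mm, then the turn, a rotation vector about the tool's x, y, z in rad. A call has exactly 10 rows; each row shifts and turns the commanded pose from where the row before left it, along the tool's axes as they then stand; what a row does not reach is not made up. A row lasts 1/10 s, in which the tool goes at most 50 mm and 8.59 degrees, less where a joint would pass 70% of its speed; a pose out of reach is approached as far as the arm can. A call with a gripper value outside its range is refused whole. The fingers move at their own pace and stop on an object; "squeeze" is the grip in N (left out, the last holds). Time passes only in rows, so rows that do not move let the fingers close, or fill a call up. It gives the time, the measured TCP pose, the force, the opening and the grip force at its end, in the units of the state.
- state(): the state, without advancing time (a new reading comes with each control period).
- cams.grab_frame(name): name is "scene" or "top" or "wrist"; returns a dict with "color" (400x640x3 uint8, red, green, blue), "z_map" (400x640 float32, mm along the optical axis (not along the pixel's ray), 0 where there is no reading), "fovy" (degrees; the focal length in pixels is half the picture's height over the tangent of half this angle, whatever the lens; pixels are square), "cx", "cy" (the principal point, pixels), "k1" (the pictures are not rectified: a ray, as slopes to the right and down, at radius r is drawn at 1 + k1 r^2 times it, then the intrinsics apply), "eye" and "rotation" of the camera in the world; the wrist camera has in their place "tool_from_camera" (4x4, takes a point from camera to tool coordinates, whose origin is the TCP and whose axes are the flange's). Camera axes: x right, y up, looking along -z (the intrinsics and any distortion apply to the point x, -y, -z); pixel columns grow to the right and rows downward; lengths in mm; the calibration is good to about 2 mm. A picture is of the moment at which its call begins: read the wrist's pose just before it.
- ticket.job_done(): hands the job in; it is judged then, once.
Trained networks look in a picture, given as the dict that the camera call returned (one of the last four; its "shot" number tells which), for a name from the list of things; names that differ only in an ending like _2 or _b are one class to them, and where a whole thing is asked for, a point or a joint stands for the part that bears it (a point fixed in the world has none). Each returns a list of dicts, best first, with "confidence" (0 to 1); they miss things now and then, are a little off and sometimes report something else, mostly with a low value. They report only what shows in the picture. A call takes as long as a camera call. They do not tell look-alikes from the thing itself.
- look_for(picture, thing): "at" ([column, row] in pixels, amid what is visible of it).
- outline_of(picture, thing): "pixels" (400x640 bool, what is visible of it) and "at" ([column, row] in pixels, amid what is visible of it).
The state is a dict: "time_s": time; "qpos": joint angles; "qvel": joint speeds; "effort": joint torques, N m; "ee_pos": TCP position; "ee_rot": TCP orientation; "force": force on the tool from outside, world axes, zero at the start; "torque": the same for the moment, N m; "gripper_width": finger opening in mm; "gripper_force": force on a finger pad.
Only numpy, scipy, OpenCV 4.12 (cv2) and the standard library are available. Lean on these libraries where they do the work, as an engineer would, in place of code of your own. Each camera call takes 0.05 s, during which the arm holds its last target. There are 200 camera calls.

## Working session

There is one attempt and no reset: what is moved stays moved. The work goes in short steps, Python scripts to look and compute and a tool call to move; the robot and the scene stay as the last step left them, time stands still between calls to the robot, and variables do not carry over. Pictures are saved under pics/ and viewed, at most 10 in all, crops included, and the job is handed in when it is done.

Besides the shell and the picture viewer there is one more tool, called after "Call:" as name(argument=value, ...) on one line, values as JSON. servo_tool: Moves the arm, as the interface text tells. Its arguments: {"type":"object","properties":{"steps":{"type":"array","items":{"type":"array"}},"squeeze":{"type":"number"}},"required":["steps"]}

```bash
ls; mkdir -p pics; cat > h.py <<'E'
import numpy as np,cv2
from workcell import state,cams,ticket,look_for,outline_of,env
from scipy.spatial.transform import Rotation as R
def grab(n):
    s=state(); f=cams.grab_frame(n)
    if n=="wrist":
        T=np.eye(4);T[:3,:3]=R.from_euler('xyz',s['ee_rot'],degrees=True).as_matrix();T[:3,3]=s['ee_pos']
        f['T']=T@np.array(f['tool_from_camera'])
    else:
        T=np.eye(4);r=np.array(f['rotation']);T[:3,:3]=r if r.shape==(3,3) else R.from_euler('xyz',r,degrees=True).as_matrix();T[:3,3]=f['eye'];f['T']=T
    return f
def rays(f,uv):
    uv=np.asarray(uv,float).reshape(-1,1,2);F=200/np.tan(np.radians(f['fovy'])/2)
    K=np.array([[F,0,f['cx']],[0,F,f['cy']],[0,0,1]])
    # k1 distortion
    p=cv2.undistortPoints(uv,K,np.array([f['k1'],0,0,0.]))[:,0]
    return np.c_[p[:,0],-p[:,1],-np.ones(len(p))]
def onz(f,uv,z):
    d=rays(f,uv)@f['T'][:3,:3].T;e=f['T'][:3,3]
    return e+d*((z-e[2])/d[:,2])[:,None]
def cloud(f,mask=None):
    z=f['z_map'];m=z>0
    if mask is not None:m&=mask
    v,u=np.nonzero(m);P=rays(f,np.c_[u,v])*z[v,u][:,None]
    return P@f['T'][:3,:3].T+f['T'][:3,3],np.c_[u,v]
def save(f,n):cv2.imwrite('pics/'+n,f['color'][:,:,::-1])
E
python3 - <<'E'
from h import *
print(state()); 
for n in("top","scene"):
    f=grab(n);save(f,n+'0.png');print(n,f['eye'],f['rotation'],f['fovy'],f['k1'])
    for t in("bed","fence","stud","stop_mid","bar_mid","bench_block","bottle","saw_frame","flat_file"):
        try:
            for o in outline_of(f,t):
                P,_=cloud(f,o['pixels'])
                zt=np.percentile(P[:,2],90);Q=P[P[:,2]>zt-6]
                r=cv2.minAreaRect(Q[:,:2].astype(np.float32))
                print(t,round(o['confidence'],2),np.round(o['at']),'ztop',round(zt),np.round(r[0]),np.round(r[1]),round(r[2],1))
        except Exception as e:print(t,e)
E
```

```text
pics
{'time_s': 0.0, 'qpos': array([ 7.00710207e+01,  1.83505857e+01,  8.97072651e+01, -8.32724379e-04,
        7.20433946e+01, -1.14624410e+00]), 'qvel': array([-0.0359859 ,  0.03797155,  0.03596421, -0.00606624,  0.03150873,
       -0.07544438]), 'effort': array([ 3.14795143e-03, -4.12459517e+01, -2.31975174e+01,  7.30903423e-02,
        4.58248041e-02, -1.36740055e-04]), 'ee_pos': array([184.98376106, 543.93152504, 235.12500685]), 'ee_rot': array([-1.79898759e+02, -1.23380330e-03,  1.61217521e+02]), 'force': array([-0.04243827,  0.42659395, -0.06926424]), 'torque': array([ 0.02049918, -0.00231414,  0.01410496]), 'gripper_force': 0.0, 'gripper_width': 91.19855041568074}
top [ 455.70256019  -15.6103385  1363.46741842] [  2.28752449   0.1285008  -89.68357473] 51.43963284088571 -0.10444612362225646
bed 0.61 [307. 185.] ztop 38 [589.  10.] [220.  54.] 76.5
fence 0.74 [310. 166.] ztop 42 [601.   6.] [218.  28.] 75.8
stop_mid 0.55 [220. 197.] ztop 45 [501. 303.] [33. 33.] 33.5
stop_mid 0.55 [228. 228.] ztop 44 [415. 274.] [35. 33.] 18.4
bar_mid 0.81 [417. 209.] ztop 20 [ 470. -333.] [ 25
[... 624 characters left out ...]
19.  30.] 75.8
stud 0.51 [330. 234.] ztop 50 [587.  88.] [ 8. 11.] 32.7
stop_mid 0.63 [429. 237.] ztop 45 [414. 276.] [39. 35.] 20.5
bar_mid 0.9 [317. 138.] ztop 26 [ 318. -203.] [168.  33.] 39.9
bar_mid 0.52 [255. 145.] ztop 19 [ 471. -334.] [ 30. 118.] 56.3
bench_block 0.77 [214. 189.] ztop 23 [ 682. -302.] [69. 65.] 64.5
bottle 0.69 [365. 333.] ztop 75 [739. 310.] [15. 15.] 36.3
bottle 0.56 [219. 140.] ztop 26 [ 575. -456.] [ 23. 257.] 2.7
bottle 0.29 [256. 145.] ztop 19 [ 470. -334.] [ 31. 118.] 56.3
saw_frame 0.71 [220. 140.] ztop 26 [ 576. -451.] [ 22. 247.] 3.1
flat_file 0.76 [477. 327.] ztop 23 [546. 488.] [ 21. 245.] 89.7
flat_file 0.64 [366. 336.] ztop 75 [739. 310.] [15. 15.] 36.3
```

View pics/top0.png

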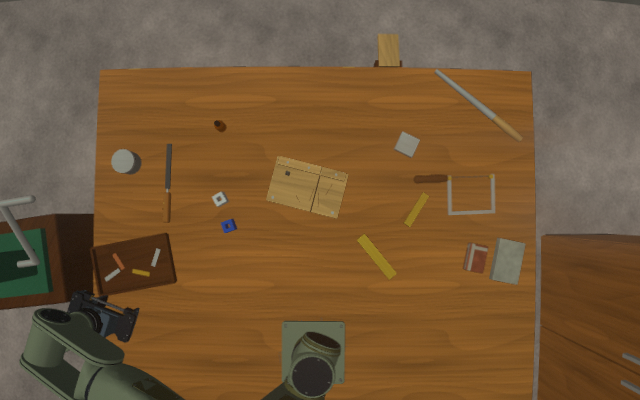

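```bash
python3 - <<'E'
from h import *
f=grab("top")
for o in outline_of(f,"stop_mid"): print(o['at'],f['color'][o['pixels']].mean(0), f['color'][o['pixels']].std(0))
P,uv=cloud(f)
# bed: level at 18
m=(abs(P[:,2]-18)<5)&(abs(P[:,0]-560)<140)&(abs(P[:,1]-10)<140)
print(cv2.minAreaRect(P[m][:,:2].astype(np.float32)),P[m].mean(0))
m=(abs(P[:,2]-39)<5)&(abs(P[:,0]-560)<140)&(abs(P[:,1]-10)<140)
print(cv2.minAreaRect(P[m][:,:2].astype(np.float32)))
m=(P[:,2]>46)&(abs(P[:,0]-560)<140)&(abs(P[:,1]-10)<140)
print(P[m])
E
```

```text
[222.2, 197.7] [134.77777778 131.12865497 118.23976608] [27.28489027 34.9490163  37.58679387]
[226.9, 229.1] [ 49.808  62.504 115.216] [13.69303239 10.81452653 27.95470164]
((541.3770141601562, 22.402999877929688), (240.39236450195312, 148.88002014160156), 75.71995544433594) [529.00053497  24.13550509  18.44393655]
((588.5165405273438, 10.37237548828125), (219.68446350097656, 53.73958969116211), 75.89531707763672)
[[612.29379161  50.08943743  46.08750256]
 [602.46189002  69.07279498  47.30026506]
 [602.74636236   8.54928269  47.29777492]
 [599.90409312 -32.86526861  46.04382823]
 [589.4884408   88.00867195  48.25319607]
 [585.87759241  87.64781303  52.44935349]
 [585.77379483  84.38199995  53.6342877 ]
 [585.99382604  81.363284    51.55927123]
 [583.30173424  88.11129203  46.18034936]
 [582.83764079  84.54446491  51.11622645]
 [583.18693325  81.62231554  47.65670463]]
```

The top view shows the aluminium stop at (220,199), with a blue look-alike at (228,226). The small brass bar is at (417,209), with a larger one at (376,256). The board is at (307,187) and the stud at (288,173).

```bash
cat >> h.py <<'E'
def plan(pos,yaw,tilt=0,s=None):
    """tool-axes shift in present attitude, and the rotvec of the turn (tool axes) to yaw"""
    s=s or state();R0=R.from_euler('xyz',s['ee_rot'],degrees=True)
    R1=R.from_euler('ZX',[yaw,180],degrees=True)*R.from_euler('y',tilt,degrees=True)
    d=np.array(pos)-s['ee_pos']
    print('t',round(s['time_s'],2),'shift',np.round(R0.inv().apply(d),1),'turn',np.round((R0.inv()*R1).as_rotvec(),4),'shift in new axes',np.round(R1.inv().apply(d),1))
def bedw(x,y,z,c=(541.2,22),a=-14.2):
    v=R.from_euler('z',a,degrees=True).apply([x,y,z]);return v+[c[0],c[1],18]
E
python3 - <<'E'
from h import *
print(np.round(np.array(grab("wrist")['tool_from_camera']),2))
plan([501,303,170],212)
E
```

```text
[[-0.0000e+00  9.6000e-01  2.8000e-01  7.8370e+01]
 [ 1.0000e+00  0.0000e+00  0.0000e+00  1.0000e-01]
 [ 0.0000e+00  2.8000e-01 -9.6000e-01 -1.4873e+02]
 [ 0.0000e+00  0.0000e+00  0.0000e+00  1.0000e+00]]
t 1.15 shift [-376.8 -126.8   66. ] turn [ 1.000e-04  0.000e+00 -8.863e-01] shift in new axes [-140.  -372.1   66. ]
```

Call:
servo_tool(steps=[[0,[-42,-14,7.3],[0,0,0]],[0,[-42,-14,7.3],[0,0,0]],[0,[-42,-14,7.3],[0,0,0]],[0,[-42,-14,7.3],[0,0,0]],[0,[-42,-14,7.3],[0,0,0]],[0,[-42,-14,7.3],[0,0,0]],[0,[-42,-14,7.3],[0,0,0]],[0,[-42,-14,7.3],[0,0,0]],[0,[-41,-14,7.3],[0,0,0]],[0,[0,0,0],[0,0,-0.14]]])

```text
time_s: 2.15
ee_pos: [505.0, 300.3, 169.1]
ee_rot: [-179.9, 0.1, 169.2]
force: [-0.8, 0.3, 0.8]
gripper_width: 91.3
gripper_force: 0.0
```

Call:
servo_tool(steps=[[0,[0,0,0],[0,0,-0.147]],[0,[0,0,0],[0,0,-0.147]],[0,[0,0,0],[0,0,-0.147]],[0,[0,0,0],[0,0,-0.147]],[0,[0,0,0],[0,0,-0.147]],[0,[0,0,0],[0,0,0]],[0,[0,0,0],[0,0,0]],[0,[0,0,0],[0,0,0]],[0,[0,0,0],[0,0,0]],[0,[0,0,0],[0,0,0]]])

```text
time_s: 3.15
ee_pos: [501.5, 303.8, 170.2]
ee_rot: [180.0, 0.0, -148.7]
force: [0.4, 0.9, -0.0]
gripper_width: 91.2
gripper_force: 0.0
```

```bash
python3 - <<'E'
from h import *
f=grab("wrist");save(f,'w1.png')
plan([501,303,35],212)
for o in outline_of(f,"stop_mid"):
    P,_=cloud(f,o['pixels']);Q=P[abs(P[:,2]-np.percentile(P[:,2],85))<3].astype(np.float32)
    print(o['confidence'],o['at'],f['color'][o['pixels']].mean(0),np.percentile(P[:,2],[5,50,95]),cv2.minAreaRect(Q[:,:2]),Q.mean(0))
E
```

```text
t 3.2 shift [  0.8  -0.4 135.3] turn [ 0.0001  0.0001 -0.0119] shift in new axes [  0.8  -0.4 135.3]Traceback (most recent call last):
  File "<stdin>", line 6, in <module>
cv2.error: OpenCV(4.12.0) /io/opencv/modules/imgproc/src/convhull.cpp:143: error: (-215:Assertion failed) total >= 0 && (depth == CV_32F || depth == CV_32S) in function 'convexHull'
```

View pics/w1.png

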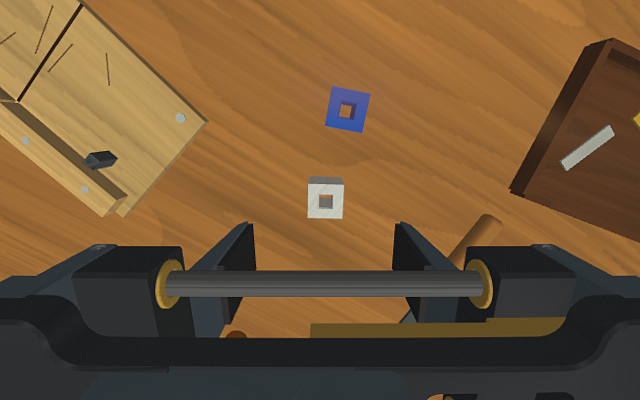

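```bash
python3 - <<'E'
from h import *
f=grab("wrist")
P,uv=cloud(f)
print(len(P),P.min(0),P.max(0))
m=(abs(P[:,2]-42)<5)&(np.hypot(P[:,0]-501,P[:,1]-303)<35)
Q=P[m].astype(np.float32);print(m.sum(),cv2.minAreaRect(Q[:,:2]),Q.mean(0))
E
```

```text
254942 [166.62303646 -58.97086467  -3.23158422] [823.14634815 713.95385258 278.10912631]Traceback (most recent call last):
  File "<stdin>", line 6, in <module>
cv2.error: OpenCV(4.12.0) /io/opencv/modules/imgproc/src/convhull.cpp:143: error: (-215:Assertion failed) total >= 0 && (depth == CV_32F || depth == CV_32S) in function 'convexHull'
```

The wrist view shows the stop squarely between the fingers, with its top face from about (307,185) to (344,219). The blue block is clear at (347,109).

```bash
python3 - <<'E'
from h import *
f=grab("wrist")
Q=onz(f,[[307.5,185],[343,185],[344,219],[307.5,219]],42);print(Q,Q.mean(0))
d=Q[1]-Q[0];print(np.degrees(np.arctan2(d[1],d[0])),np.linalg.norm(d))
print(f['z_map'][190:215:6,310:345:6])
plan([*Q.mean(0)[:2],30],211.5)
E
```

```text
[[494.5007745  280.36624328  42.        ]
 [475.99417253 310.80055203  42.        ]
 [505.91296506 331.00031378  42.        ]
 [525.61413625 298.60808429  42.        ]] [500.50551209 305.19379834  42.        ]
121.30309551976964 35.61939732618559
[[283.36203 283.5982  284.18756 284.86835 284.79065 284.11505]
 [285.2978  285.325   330.6993  329.03964 286.75497 286.63397]
 [287.89853 287.95493 307.89252 309.2554  287.93842 288.47464]
 [289.58228 287.86496 290.0277  289.73285 288.45532 289.97382]
 [291.9807  292.03384 291.11838 291.75323 292.04047 291.0328 ]]
t 3.35 shift [1.000e-01 1.700e+00 1.403e+02] turn [ 0.0001  0.0001 -0.0029] shift in new axes [1.000e-01 1.700e+00 1.403e+02]
```

Call:
servo_tool(steps=[[0,[0,0.8,20],[0,0,0]],[0,[0,0.9,25],[0,0,0]],[0,[0,0,25],[0,0,0]],[0,[0,0,25],[0,0,0]],[0,[0,0,20],[0,0,0]],[0,[0,0,10],[0,0,0]],[0,[0,0,5],[0,0,0]],[0,[0,0,0],[0,0,0]],[150,[0,0,0],[0,0,0]],[255,[0,0,0],[0,0,0]]], squeeze=25)

```text
time_s: 4.35
ee_pos: [501.2, 305.6, 41.3]
ee_rot: [180.0, 0.1, -148.7]
force: [-0.7, 0.1, -1.4]
gripper_width: 77.7
gripper_force: 0.0
```

Call:
servo_tool(steps=[[255,[0,0,0],[0,0,0]],[255,[0,0,0],[0,0,0]],[255,[0,0,0],[0,0,0]],[255,[0,0,0],[0,0,0]],[255,[0,0,0],[0,0,0]],[255,[0,0,-15],[0,0,0]],[255,[0,0,-25],[0,0,0]],[255,[0,0,-25],[0,0,0]],[255,[0,0,-25],[0,0,0]],[255,[0,0,-10],[0,0,0]]])

```text
time_s: 5.35
ee_pos: [501.5, 305.7, 142.4]
ee_rot: [-180.0, 0.2, -148.6]
force: [-0.2, 0.3, -1.8]
gripper_width: 35.6
gripper_force: 25.0
```

```bash
python3 - <<'E'
from h import *
plan([*bedw(27,72,0)[:2],140],165.8)
E
```

```text
t 5.35 shift [  43.4 -231.8    2.3] turn [0.0015 0.0036 0.795 ] shift in new axes [-135.1 -193.3    2.4]
```

```bash
python3 - <<'E'
from h import *
plan([*bedw(85,72,0)[:2],142],165.8)
E
```

```text
t 5.35 shift [   2.8 -273.2    0.4] turn [0.0015 0.0036 0.795 ] shift in new axes [-193.1 -193.3    0.4]
```

Call:
servo_tool(steps=[[255,[0,-25,0],[0,0,0]],[255,[0.5,-40,0],[0,0,0]],[255,[0.5,-40,0],[0,0,0]],[255,[0.5,-40,0],[0,0,0]],[255,[0.5,-40,0],[0,0,0]],[255,[0.5,-40,0],[0,0,0]],[255,[0.3,-30,0],[0,0,0]],[255,[0,-18,0],[0,0,0]],[255,[0,0,0],[0,0,0.12]],[255,[0,0,0],[0,0,0.145]]])

```text
time_s: 6.35
ee_pos: [639.9, 70.3, 139.2]
ee_rot: [179.9, -0.1, -164.2]
force: [0.2, 0.2, -1.9]
gripper_width: 35.7
gripper_force: 25.0
```

Call:
servo_tool(steps=[[255,[0,0,0],[0,0,0.14]],[255,[0,0,0],[0,0,0.14]],[255,[0,0,0],[0,0,0.14]],[255,[0,0,0],[0,0,0.11]],[255,[0,0,0],[0,0,0]],[255,[0,0,0],[0,0,0]],[255,[0,0,0],[0,0,0]],[255,[0,0,0],[0,0,0]],[255,[0,0,0],[0,0,0]],[255,[0,0,0],[0,0,0]]])

```text
time_s: 7.35
ee_pos: [640.3, 70.6, 140.3]
ee_rot: [180.0, -0.0, 165.8]
force: [0.2, 0.7, -1.3]
gripper_width: 36.0
gripper_force: 25.0
```

```bash
python3 - <<'E'
from h import *
f=grab("wrist");c=f['color'];print(state()['ee_pos'],state()['ee_rot'])
for t in("stud","fence","stop_mid","bed"):
    for o in look_for(f,t):print(t,o)
big=cv2.resize(c,(800,500),interpolation=cv2.INTER_CUBIC);cv2.imwrite('pics/w2.png',big[:,:,::-1])
E
```

```text
[640.27149179  70.5899031  140.27053603] [1.79990669e+02 3.20403322e-03 1.65813443e+02]
stud {'at': [322.2, 143.4], 'confidence': 0.47}
fence {'at': [248.9, 180.8], 'confidence': 0.64}
stop_mid {'at': [323.2, 243.7], 'confidence': 0.73}
bed {'at': [246.3, 106.4], 'confidence': 0.82}
```

View pics/w2.png

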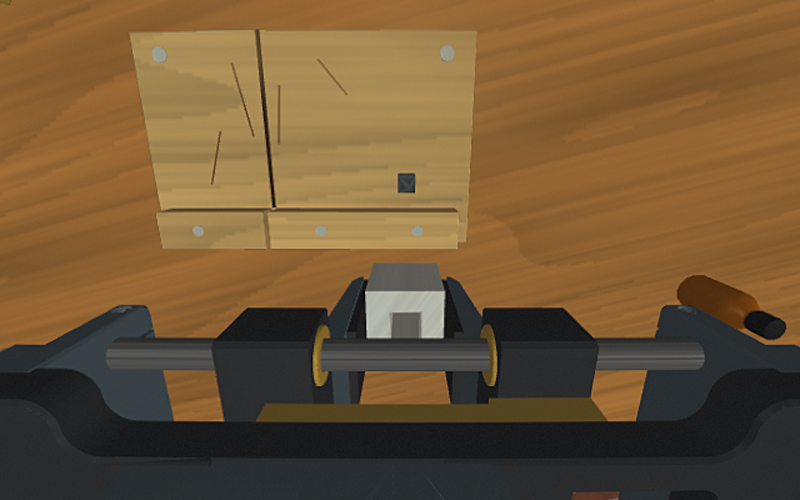

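The held stop is square in the fingers at (405,310). The stud is at (406,183), and the fence edge is level, so the yaw is right. I'll zoom in for the stud tip and the stop's top corners.

```bash
python3 - <<'E'
from h import *
f=grab("wrist");c=f['color']
a=cv2.resize(c[125:165,300:350],(500,400),interpolation=cv2.INTER_CUBIC)
b=cv2.resize(c[205:275,280:370],None,fx=5.5,fy=5.5,interpolation=cv2.INTER_CUBIC)[:,:]
im=np.zeros((400,800,3),np.uint8);im[:,:400]=a[:,50:450];bb=cv2.resize(b,(400,311));im[:311,400:]=bb
cv2.imwrite('pics/z2.png',im[:,:,::-1])
E
```

```text
(no output)
```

View pics/z2.png

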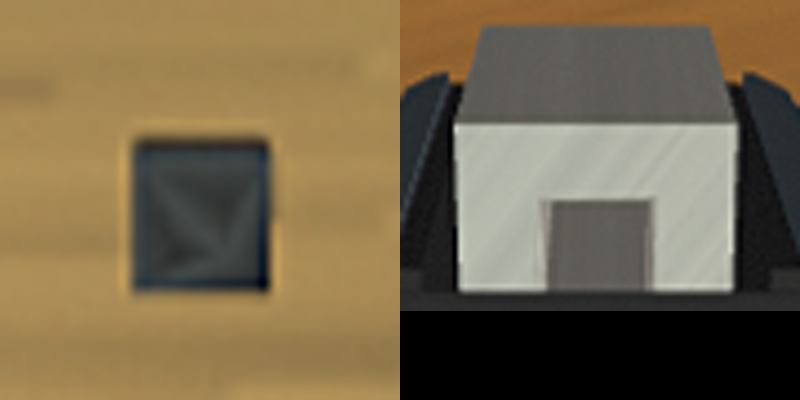

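```bash
cat > m.py <<'E'
from h import *
f=grab("wrist");s=state();R0=R.from_euler('xyz',s['ee_rot'],degrees=True)
t=lambda P:np.round(R0.inv().apply(P-s['ee_pos']),2)
print('stud shoulder far edge L/R',t(onz(f,[[318.2,154.2],[332,154.2],[325.1,154.2]],44)))
print('foot near edge',t(onz(f,[[325.1,139]],18)), 'tip', t(onz(f,[[326.5,148.5]],52)))
print('stop top near',t(onz(f,[[292.4,232.7],[356.05,232.7]],s['ee_pos'][2]+0.7)))
print('stop bot near',t(onz(f,[[298.5,210.6],[349.3,210.6]],s['ee_pos'][2]-41.3)))
print('fence top front edge',t(onz(f,np.array([[162,210],[458,210]])/1.25,38)))
E
python3 m.py
```

```text
stud shoulder far edge L/R [[52.08 -4.74 96.25]
 [52.07  7.14 96.25]
 [52.08  1.2  96.25]]
foot near edge [[ 63.45   1.31 122.25]] tip [[57.62  2.32 88.25]]
stop top near [[ 18.67 -17.62  -0.7 ]
 [ 18.65  18.24  -0.7 ]]
stop bot near [[ 18.49 -17.81  41.3 ]
 [ 18.47  18.08  41.3 ]]
fence top front edge [[  39.6  -175.07  102.23]
 [  39.19   38.17  102.25]]
```

Call:
servo_tool(steps=[[255,[15,0.3,0],[0,0,0]],[255,[20,0.3,0],[0,0,0]],[255,[15,0.3,0],[0,0,0]],[255,[7.3,0.1,0],[0,0,0]],[255,[0,0,10],[0,0,0]],[255,[0,0,12],[0,0,0]],[255,[0,0,12],[0,0,0]],[255,[0,0,10],[0,0,0]],[255,[0,0,5],[0,0,0]],[255,[0,0,5],[0,0,0]]])

```text
time_s: 8.7
ee_pos: [585.1, 85.5, 85.3]
ee_rot: [-180.0, -0.0, 165.8]
force: [-0.1, 0.3, -1.8]
gripper_width: 36.1
gripper_force: 25.0
```

```bash
python3 -c "
from h import *
s=state();print(s['ee_pos'],s['ee_rot'],s['force'],s['torque'])"
```

```text
[585.07600634  85.51505502  85.33310419] [-1.79991767e+02 -3.46338656e-02  1.65790868e+02] [-0.13594287  0.34769939 -1.82984596] [-0.01550971 -0.02430028 -0.02094999]
```

Call:
servo_tool(steps=[[255,[0,0,4],[0,0,0]],[255,[0,0,4],[0,0,0]],[255,[0,0,4],[0,0,0]],[255,[0,0,4],[0,0,0]],[255,[0,0,3],[0,0,0]],[255,[0,0,3],[0,0,0]],[255,[0,0,2],[0,0,0]],[255,[0,0,1],[0,0,0]],[255,[0,0,0],[0,0,0]],[255,[0,0,0],[0,0,0]]])

```text
time_s: 9.7
ee_pos: [585.1, 85.7, 61.4]
ee_rot: [180.0, 0.0, 165.8]
force: [0.3, 0.2, -1.6]
gripper_width: 36.2
gripper_force: 25.0
```

Call:
servo_tool(steps=[[255,[0,0,1],[0,0,0]],[255,[0,0,1],[0,0,0]],[255,[0,0,1],[0,0,0]],[255,[0,0,0],[0,0,0]],[255,[0,0,0],[0,0,0]],[150,[0,0,0],[0,0,0]],[100,[0,0,0],[0,0,0]],[100,[0,0,0],[0,0,0]],[100,[0,0,0],[0,0,0]],[100,[0,0,0],[0,0,0]]])

```text
time_s: 10.7
ee_pos: [584.9, 85.6, 58.1]
ee_rot: [-180.0, -0.0, 165.8]
force: [-0.4, -0.1, -0.6]
gripper_width: 55.4
gripper_force: 0.0
```

Call:
servo_tool(steps=[[100,[0,0,-10],[0,0,0]],[100,[0,0,-20],[0,0,0]],[100,[0,0,-30],[0,0,0]],[100,[0,0,-30],[0,0,0]],[50,[0,0,-30],[0,0,0]],[0,[0,0,-20],[0,0,0]],[0,[0,0,0],[0,0,0]],[0,[0,0,0],[0,0,0]],[0,[0,0,0],[0,0,0]],[0,[0,0,0],[0,0,0]]])

```text
time_s: 11.7
ee_pos: [584.2, 85.5, 196.8]
ee_rot: [-179.9, -0.2, 165.8]
force: [-0.4, -0.2, -1.0]
gripper_width: 91.1
gripper_force: 0.0
```

```bash
python3 - <<'E'
from h import *
f=grab("wrist");big=cv2.resize(f['color'][100:260,200:440],(720,480),interpolation=cv2.INTER_CUBIC);cv2.imwrite('pics/w3.png',big[:,:,::-1])
P,_=cloud(f);
for z0 in(60,):
    m=(np.hypot(P[:,0]-585,P[:,1]-85.5)<26)&(P[:,2]>50)&(P[:,2]<80);print(m.sum(),np.median(P[m],0),cv2.minAreaRect(P[m][:,:2].astype(np.float32)))
m=(np.hypot(P[:,0]-528,P[:,1]-24)<30);print('bed z',np.median(P[m],0))
plan([470,-333,170],147.3)
E
```

```text
1094 [582.69696424  85.90647852  59.82602935] ((583.9397583007812, 85.63285827636719), (36.08742904663086, 35.8945198059082), 75.93014526367188)
bed z [539.00021882  32.99998622 278.39934791]
t 11.75 shift [   8.2 -433.8   27.3] turn [-0.0012 -0.0022  0.323 ] shift in new axes [-129.9 -414.    26.9]
```

View pics/w3.png

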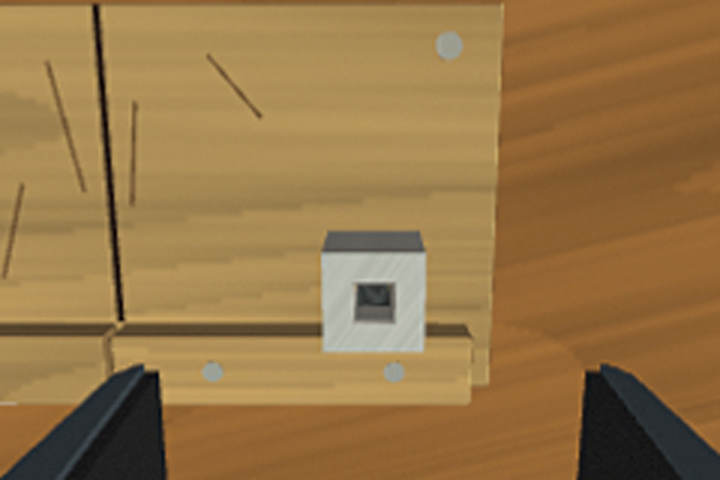

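The stop is home on the stud: its top measures 59.8 mm (60 expected) and the block at (373,300) sits square to the fence. On to the bar.

Call:
servo_tool(steps=[[0,[0.8,-30,0],[0,0,0]],[0,[0.9,-45,3],[0,0,0]],[0,[0.9,-45,3],[0,0,0]],[0,[0.9,-45,3],[0,0,0]],[0,[0.9,-45,3],[0,0,0]],[0,[0.9,-45,3],[0,0,0]],[0,[0.9,-45,3],[0,0,0]],[0,[0.9,-45,3],[0,0,0]],[0,[0.9,-45,3],[0,0,0]],[0,[0.2,-44,3],[0,0,0]]])

```text
time_s: 12.75
ee_pos: [469.5, -334.7, 170.4]
ee_rot: [180.0, -0.1, 165.8]
force: [1.1, 0.6, 0.4]
gripper_width: 90.9
gripper_force: 0.0
```

Call:
servo_tool(steps=[[0,[0,0,0],[0,0,0.11]],[0,[0,0,0],[0,0,0.11]],[0,[0,0,0],[0,0,0.103]],[0,[0,0,0],[0,0,0]],[0,[0,0,0],[0,0,0]],[0,[0,0,0],[0,0,0]],[0,[0,0,0],[0,0,0]],[0,[0,0,0],[0,0,0]],[0,[0,0,0],[0,0,0]],[0,[0,0,0],[0,0,0]]])

```text
time_s: 13.75
ee_pos: [470.6, -333.1, 171.2]
ee_rot: [180.0, 0.0, 147.3]
force: [-0.8, -0.2, 0.0]
gripper_width: 91.2
gripper_force: 0.0
```

```bash
python3 - <<'E'
from h import *
f=grab("wrist");save(f,'w4.png');print(state()['ee_pos'],state()['ee_rot'])
P,_=cloud(f);m=(np.hypot(P[:,0]-470,P[:,1]+333)<75)&(P[:,2]>11)&(P[:,2]<25)
print(m.sum(),np.median(P[m],0),cv2.minAreaRect(P[m][:,:2].astype(np.float32)))
E
```

```text
[ 470.56936135 -333.09235217  171.2363966 ] [1.79995698e+02 6.09739125e-04 1.47307324e+02]
2271 [ 464.7959581  -332.21512064   15.88795988] ((468.6033630371094, -334.91455078125), (23.736608505249023, 119.62042999267578), 57.7336311340332)
```

View pics/w4.png

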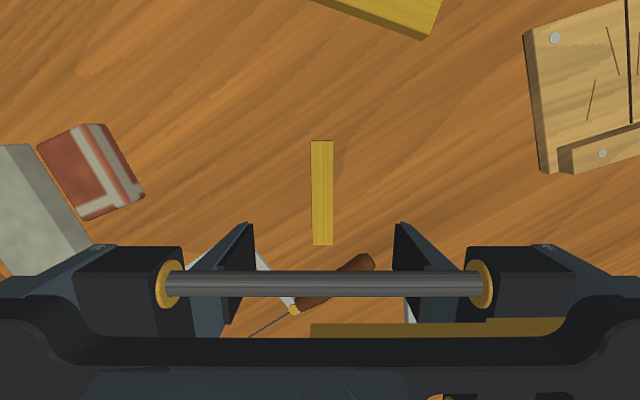

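The small bar lies between the fingers, from (321,141) to (321,244). It measures 23.7 x 119.6 mm, centred at (468.6, -334.9), which matches the target.

```bash
python3 - <<'E'
from h import *
plan([468.6,-334.9,25],147.6)
E
```

```text
t 13.8 shift [  0.7  -2.6 146.2] turn [ 0.0001  0.     -0.0051] shift in new axes [  0.7  -2.6 146.2]
```

Call:
servo_tool(steps=[[0,[0.7,-0.6,20],[0,0,-0.005]],[0,[0,-0.6,30],[0,0,0]],[0,[0,0,30],[0,0,0]],[0,[0,0,30],[0,0,0]],[0,[0,0,20],[0,0,0]],[0,[0,0,10],[0,0,0]],[0,[0,0,6],[0,0,0]],[100,[0,0,0],[0,0,0]],[255,[0,0,0],[0,0,0]],[255,[0,0,0],[0,0,0]]], squeeze=35)

```text
time_s: 14.8
ee_pos: [470.0, -334.2, 26.3]
ee_rot: [-180.0, 0.1, 147.6]
force: [0.7, 0.9, -0.1]
gripper_width: 70.1
gripper_force: 0.0
```

Call:
servo_tool(steps=[[255,[0,0,0],[0,0,0]],[255,[0,0,0],[0,0,0]],[255,[0,0,0],[0,0,0]],[255,[0,0,0],[0,0,0]],[255,[0,0,0],[0,0,0]],[255,[0,0,0],[0,0,0]],[255,[0,0,-10],[0,0,0]],[255,[0,0,-25],[0,0,0]],[255,[0,0,-30],[0,0,0]],[255,[0,0,-30],[0,0,0]]])

```text
time_s: 15.8
ee_pos: [468.6, -333.2, 120.8]
ee_rot: [180.0, -0.1, 147.6]
force: [0.2, -1.1, -3.9]
gripper_width: 23.8
gripper_force: 35.0
```

```bash
python3 - <<'E'
from h import *
print(state()['force'],state()['ee_rot'])
plan(bedw(13,-14,102,c=(540.7,22.4),a=-14.1),75.9)
f=grab("wrist");P,uv=cloud(f)
# bar in tool axes
s=state();R0=R.from_euler('xyz',s['ee_rot'],degrees=True);c=f['color'].astype(int)
Q=R0.inv().apply(P-s['ee_pos']);m=(abs(Q[:,1])<16)&(abs(Q[:,0])<90)&(Q[:,2]>0)&(Q[:,2]<20)
print(m.sum(),Q[m].min(0),Q[m].max(0))
E
```

```text
[ 0.20932808 -1.06254728 -3.90653319] [ 1.79977623e+02 -1.34565644e-01  1.47579732e+02]
t 15.8 shift [113.  329.6   1.2] turn [-1.100e-03 -2.300e-03  1.251e+00] shift in new axes [348.4  -3.7   0.8]
5897 [-4.71854465e+01 -1.59953848e+01  3.79433558e-02] [63.2750719  15.95406044 19.97628379]
```

Call:
servo_tool(steps=[[255,[8,22,0],[0,0,0]],[255,[13,38,0],[0,0,0]],[255,[13,38,0],[0,0,0]],[255,[13,38,0],[0,0,0]],[255,[13,38,0],[0,0,0]],[255,[13,38,0],[0,0,0]],[255,[13,38,0],[0,0,0]],[255,[13,38,0],[0,0,0]],[255,[9,26,0],[0,0,0]],[255,[5,15.6,0],[0,0,0]]])

```text
time_s: 16.85
ee_pos: [550.3, 7.2, 119.6]
ee_rot: [-180.0, -0.1, 147.7]
force: [0.2, 1.0, -3.9]
gripper_width: 23.8
gripper_force: 35.0
```

Call:
servo_tool(steps=[[255,[0,0,0],[0,0,0.08]],[255,[0,0,0],[0,0,0.135]],[255,[0,0,0],[0,0,0.135]],[255,[0,0,0],[0,0,0.135]],[255,[0,0,0],[0,0,0.135]],[255,[0,0,0],[0,0,0.135]],[255,[0,0,0],[0,0,0.135]],[255,[0,0,0],[0,0,0.135]],[255,[0,0,0],[0,0,0.135]],[255,[0,0,0],[0,0,0.09]]])

```text
time_s: 17.85
ee_pos: [550.1, 4.4, 119.7]
ee_rot: [-179.9, 0.0, 75.7]
force: [0.3, 0.3, -5.2]
gripper_width: 23.7
gripper_force: 35.0
```

```bash
cat >> h.py <<'E'
def inbed(p,c=(540.7,22.4),a=-14.1):
    return R.from_euler('z',-a,degrees=True).apply(np.asarray(p)-[*c,18])
E
python3 - <<'E'
from h import *
s=state();print(s['ee_rot'],inbed(s['ee_pos']))
plan(bedw(13,-14,26,c=(540.7,22.4),a=-14.1),75.9)
f=grab("wrist");save(f,'w5.png')
P,uv=cloud(f);B=inbed(P)
m=(B[:,2]>75)&(B[:,2]<110)&(abs(B[:,0]-13)<16)&(abs(B[:,1])<80);print('bar end',m.sum(),np.percentile(B[m],[1,99],axis=0))
m=(B[:,2]>35)&(B[:,2]<50)&(abs(B[:,0]-27)<25)&(abs(B[:,1]-72)<25);print('stop top',m.sum(),np.percentile(B[m],[1,99],axis=0))
E
```

```text
[-1.79929651e+02  3.51501225e-02  7.56679206e+01] [ 13.5065969  -15.20796609 101.68315562]
t 17.85 shift [ 1.3 -0.4 75.7] turn [-0.0012  0.0006 -0.0041] shift in new axes [ 1.2 -0.5 75.7]
bar end 6087 [[ -1.45802141 -64.05464333  82.89638221]
 [ 27.33039257  44.40498456 107.33665508]]
stop top 2418 [[ 9.09252823 54.42286651 39.74360979]
 [44.6795352  89.87811531 43.47691997]]
```

View pics/w5.png

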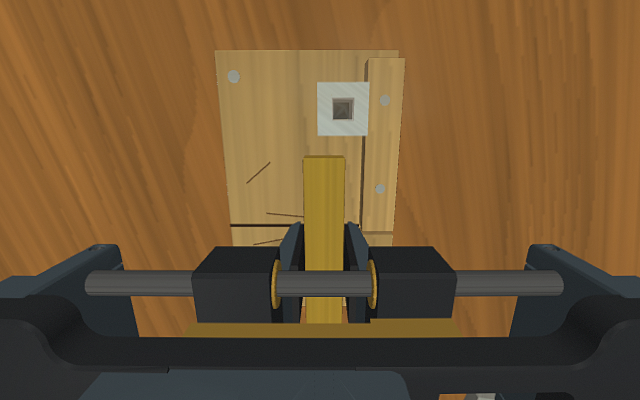

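The bar is held straight at (324,190), above the bed and in line with the stop at (343,109). The end gap is about 10 mm. Lowering it now.

Call:
servo_tool(steps=[[255,[0,0,10],[0,0,-0.004]],[255,[0,0,15],[0,0,0]],[255,[0,0,15],[0,0,0]],[255,[0,0,15],[0,0,0]],[255,[0,0,10],[0,0,0]],[255,[0,0,5],[0,0,0]],[255,[0,0,3],[0,0,0]],[255,[0,0,1.5],[0,0,0]],[255,[0,0,0],[0,0,0]],[255,[0,0,0],[0,0,0]]])

```text
time_s: 18.9
ee_pos: [551.0, 5.1, 46.2]
ee_rot: [179.9, -0.0, 76.2]
force: [0.4, 0.0, -5.0]
gripper_width: 24.0
gripper_force: 35.0
```

Call:
servo_tool(steps=[[255,[1.5,0,0.3],[0,0,0]],[255,[1.5,0,0.3],[0,0,0]],[255,[1.5,0,0],[0,0,0]],[255,[1.5,0,0],[0,0,0]],[255,[1,0,0],[0,0,0]],[255,[1,0,0],[0,0,0]],[255,[0,0,0],[0,0,0]],[255,[0,0,0],[0,0,0]],[255,[0,0,0],[0,0,0]],[255,[0,0,0],[0,0,0]]])

```text
time_s: 19.9
ee_pos: [552.5, 12.8, 45.1]
ee_rot: [-180.0, -0.0, 76.2]
force: [0.3, 0.4, -4.7]
gripper_width: 23.7
gripper_force: 35.0
```

Call:
servo_tool(steps=[[255,[0,0,0.7],[0,0,0]],[255,[0,0,0.7],[0,0,0]],[255,[0,0,0.4],[0,0,0]],[255,[0.7,0,0],[0,0,0]],[255,[0.7,0,0],[0,0,0]],[255,[0.5,0,0],[0,0,0]],[255,[0,0,0],[0,0,0]],[255,[0,0,0],[0,0,0]],[255,[0,0,0],[0,0,0]],[255,[0,0,0],[0,0,0]]])

```text
time_s: 20.9
ee_pos: [552.9, 14.6, 43.3]
ee_rot: [-180.0, 0.0, 76.2]
force: [-0.9, -1.6, -5.2]
gripper_width: 23.8
gripper_force: 35.0
```

```bash
python3 - <<'E'
from h import *
f=grab("wrist");s=state();print(s['force'],inbed(s['ee_pos']))
P,uv=cloud(f);B=inbed(P)
m=(B[:,2]>11)&(B[:,2]<22)&(abs(B[:,0]-13.5)<16)&(B[:,1]<57)&(B[:,1]>15);print('bar end',m.sum(),np.percentile(B[m],[1,99],axis=0))
m=(B[:,2]>35)&(B[:,2]<50)&(abs(B[:,0]-27)<25)&(abs(B[:,1]-72)<25);print('stop top',m.sum(),np.percentile(B[m],[1,99],axis=0))
E
```

```text
[-0.81746999 -1.22643724 -4.85302441] [13.76456585 -4.63887166 25.33889073]
bar end 2584 [[ 1.63985807 15.46561374 14.48510415]
 [25.01539274 54.04326338 17.4782918 ]]
stop top 5726 [[ 8.95945123 55.2771884  37.28976565]
 [44.68413727 90.41780382 43.49101538]]
```

Call:
servo_tool(steps=[[255,[0,0,0.4],[0,0,0]],[255,[0,0,0],[0,0,0]],[160,[0,0,0],[0,0,0]],[160,[0,0,0],[0,0,0]],[160,[0,0,0],[0,0,0]],[160,[0,0,-5],[0,0,0]],[160,[0,0,-20],[0,0,0]],[160,[0,0,-30],[0,0,0]],[160,[0,0,-30],[0,0,0]],[255,[0,0,-15],[0,0,0]]])

```text
time_s: 21.95
ee_pos: [554.4, 14.8, 146.1]
ee_rot: [179.7, -0.1, 76.2]
force: [0.1, -0.2, -0.1]
gripper_width: 28.4
gripper_force: 0.0
```

```bash
python3 - <<'E'
from h import *
f=grab("wrist");s=state();print(s['gripper_width'],inbed(s['ee_pos']))
P,uv=cloud(f);B=inbed(P)
m=(B[:,2]>12)&(B[:,2]<20)&(abs(B[:,0]-13.5)<19)&(B[:,1]<57)&(B[:,1]>-90);print('bar',m.sum(),np.percentile(B[m],[1,99],axis=0),cv2.minAreaRect(B[m][:,:2].astype(np.float32)))
for t in (-45,):plan(bedw(-30,-4,110,c=(540.7,22.4),a=-14.1),165.9,t)
E
```

```text
24.91696478669653 [ 16.09460511  -3.78099248 129.7437734 ]
bar 2886 [[  1.86253896 -63.10732047  14.31078833]
 [ 25.29061391  52.17019434  17.34872457]] ((13.53620433807373, -4.879474639892578), (24.021886825561523, 119.27816009521484), 0.019701404497027397)
t 22.0 shift [ -0.  -46.3  19.4] turn [-0.6042 -0.6107 -1.4801] shift in new axes [ 46.6  -0.2 -18.6]
```

Call:
servo_tool(steps=[[255,[0,-6,0],[0,0,-0.14]],[255,[0,-6,0],[0,0,-0.145]],[255,[0,-6,0],[0,0,-0.145]],[255,[0,0,0],[0,0,-0.145]],[255,[0,0,0],[0,0,-0.145]],[255,[0,0,0],[0,0,-0.145]],[255,[0,0,0],[0,0,-0.145]],[255,[0,0,0],[0,0,-0.145]],[255,[0,0,0],[0,0,-0.145]],[255,[0,0,0],[0,0,-0.145]]])

```text
time_s: 23.0
ee_pos: [535.0, 16.5, 142.5]
ee_rot: [180.0, -0.0, 159.3]
force: [0.3, 0.9, -0.5]
gripper_width: 0.9
gripper_force: 0.0
```

Call:
servo_tool(steps=[[255,[0,0,0],[0,0,-0.121]],[255,[0,0,0],[0,-0.1,0]],[255,[0,0,0],[0,-0.125,0]],[255,[0,0,0],[0,-0.125,0]],[255,[0,0,0],[0,-0.125,0]],[255,[0,0,0],[0,-0.125,0]],[255,[0,0,0],[0,-0.125,0]],[255,[0,0,0],[0,-0.06,0]],[255,[0,0,0],[0,0,0]],[255,[0,0,0],[0,0,0]]])

```text
time_s: 24.0
ee_pos: [536.3, 5.0, 143.3]
ee_rot: [-178.0, 36.0, 165.7]
force: [0.6, 0.3, 1.0]
gripper_width: 0.2
gripper_force: 0.0
```

```bash
python3 - <<'E'
from h import *
s=state();print(inbed(s['ee_pos']),s['ee_rot'],s['gripper_width'],s['qpos'])
k=22*.7071
for x,z in((-10,60),(-10,16),(-2,16),(23,16)):
    plan(bedw(x-k,-3,z+k,c=(540.7,22.4),a=-14.1),165.9,-45)
E
```

```text
[-5.73701501e-02 -1.79927893e+01  1.25298414e+02] [-177.98147568   35.96999912  165.72033795] 0.21601109894785078 [  7.81340143  10.13256839 127.67438693 -59.36456286  17.12876347
 -13.44658498]
t 24.0 shift [49.9 15.8 24.7] turn [-0.0372 -0.1576  0.0004] shift in new axes [53.2 15.  17.1]
t 24.0 shift [75.7 17.  60.3] turn [-0.0372 -0.1576  0.0004] shift in new axes [84.3 15.  48.3]
t 24.0 shift [69.3 17.2 65. ] turn [-0.0372 -0.1576  0.0004] shift in new axes [78.7 15.  53.9]
t 24.0 shift [49.  17.8 79.7] turn [-0.0372 -0.1576  0.0004] shift in new axes [61.  15.  71.6]
```

Call:
servo_tool(steps=[[255,[0,0,0],[0,0.06,0]],[255,[0,0,0],[0,0.07,0]],[255,[0,0,0],[0,0.08,0]],[255,[0,0,0],[0,0.1,0]],[255,[0,0,0],[0,0.12,0]],[255,[0,0,0],[0,0.13,0]],[255,[0,0,0],[0,0.13,0]],[255,[0,0,0],[0,0.13,0]],[255,[0,0,0],[0,0.13,0]],[255,[0,0,0],[0,0.1,0]]])

```text
time_s: 25.0
ee_pos: [538.5, 3.8, 143.9]
ee_rot: [-178.4, -22.7, 163.7]
force: [0.1, -0.2, -0.5]
gripper_width: 0.2
gripper_force: 0.0
```

```bash
python3 - <<'E'
from h import *
s=state();print(inbed(s['ee_pos']),s['ee_rot'],s['qpos'])
plan(bedw(-18,-3,70,c=(540.7,22.4),a=-14.1),165.9,40)
E
```

```text
[  2.36632087 -18.57285289 125.87448623] [-178.35869854  -22.66176618  163.71028028] [ -2.87266416  30.48812648  87.35971513   3.54180842  84.6193995
 -77.94462857]
t 25.0 shift [-2.2 16.5 59.2] turn [-0.0085  0.3021 -0.0371] shift in new axes [-20.3  15.6  55.9]
```

Call:
servo_tool(steps=[[255,[0,0,0],[-0.003,0.1,-0.012]],[255,[0,0,0],[-0.003,0.1,-0.012]],[255,[0,0,0],[-0.003,0.102,-0.013]],[255,[-5,4,14],[0,0,0]],[255,[-5,4,14],[0,0,0]],[255,[-5,4,14],[0,0,0]],[255,[-5,3.6,14],[0,0,0]],[255,[0,0,0],[0,0,0]],[255,[0,0,0],[0,0,0]],[255,[0,0,0],[0,0,0]]])

```text
time_s: 26.0
ee_pos: [521.4, 22.8, 88.3]
ee_rot: [-179.7, -39.7, 165.6]
force: [-0.2, -0.6, 0.3]
gripper_width: 0.6
gripper_force: 0.0
```

```bash
python3 - <<'E'
from h import *
s=state();print(inbed(s['ee_pos']),s['ee_rot'],s['qpos'],s['force'])
plan(bedw(-18,-3,34,c=(540.7,22.4),a=-14.1),165.9,40)
plan(bedw(-6,-3,34,c=(540.7,22.4),a=-14.1),165.9,40)
plan(bedw(17,-3,34,c=(540.7,22.4),a=-14.1),165.9,40)
f=grab("wrist");g=grab("scene")
im=np.vstack([cv2.resize(f['color'],(480,300)),cv2.resize(g['color'][150:300,220:460],(480,300))]);cv2.imwrite('pics/w6.png',im[:,:,::-1])
E
```

```text
[-18.85247027  -4.28291757  70.28869542] [-179.70350526  -39.72283227  165.6348722 ] [ -2.94525363  40.92483528  83.74054803   6.9981817   94.50752826
 -80.62183904] [-0.16552805 -0.62981082  0.32076606]
t 26.0 shift [-23.8   1.4  27.4] turn [-0.0022  0.0048 -0.0036] shift in new axes [-24.    1.3  27.3]
t 26.0 shift [-33.1   1.4  19.7] turn [-0.0022  0.0048 -0.0036] shift in new axes [-33.2   1.3  19.5]
t 26.0 shift [-50.8   1.5   5. ] turn [-0.0022  0.0048 -0.0036] shift in new axes [-50.8   1.3   4.8]
```

View pics/w6.png

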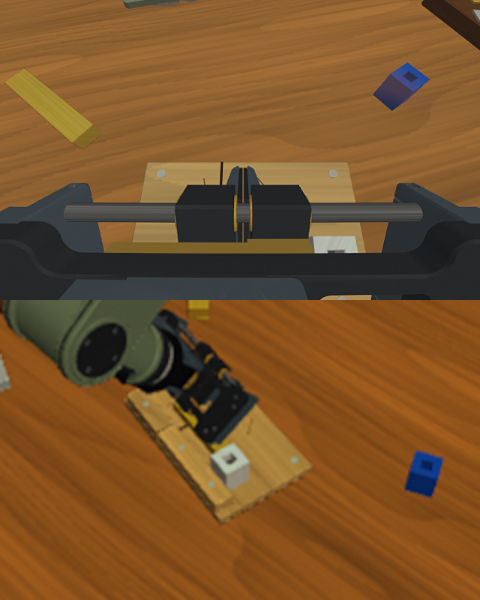

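The fingers lean over the fence with their tips on the robot's side of the bar, clear of the stop at (230,462 in the lower view). Descending beside the bar.

Call:
servo_tool(steps=[[255,[-4,0.3,4.5],[0,0.005,-0.004]],[255,[-6,0.4,7],[0,0,0]],[255,[-6,0.3,7],[0,0,0]],[255,[-5,0.3,5.5],[0,0,0]],[255,[-3,0,3.3],[0,0,0]],[255,[0,0,0],[0,0,0]],[255,[0,0,0],[0,0,0]],[255,[-2.3,0,-1.9],[0,0,0]],[255,[-2.3,0,-1.9],[0,0,0]],[255,[-2.3,0,-1.9],[0,0,0]]])

```text
time_s: 27.1
ee_pos: [530.6, 21.4, 51.4]
ee_rot: [-179.7, -40.1, 165.8]
force: [-0.3, 0.7, -1.2]
gripper_width: 0.2
gripper_force: 0.0
```

Call:
servo_tool(steps=[[255,[-1.5,0,-1.3],[0,0,0]],[255,[-1.5,0,-1.3],[0,0,0]],[255,[-1.5,0,-1.3],[0,0,0]],[255,[-1.5,0,-1.3],[0,0,0]],[255,[-1.5,0,-1.3],[0,0,0]],[255,[-1.5,0,-1.3],[0,0,0]],[255,[-1.5,0,-1.3],[0,0,0]],[255,[-1.5,0,-1.3],[0,0,0]],[255,[0,0,0],[0,0,0]],[255,[0,0,0],[0,0,0]]])

```text
time_s: 28.1
ee_pos: [545.9, 17.6, 51.4]
ee_rot: [-179.7, -40.1, 165.8]
force: [-2.5, -0.5, 0.3]
gripper_width: 0.1
gripper_force: 1.0
```

```bash
cat > b.py <<'E'
from h import *
def go():
    s=state();print('t',s['time_s'],'tcp bed',np.round(inbed(s['ee_pos']),1),'F bed',np.round(inbed(s['force']+np.array([540.7,22.4,18])),1),np.round(s['ee_rot'],1))
    for n in("scene","top"):
        g=grab(n);P,uv=cloud(g);B=inbed(P);c=g['color'][uv[:,1],uv[:,0]].astype(int)
        h=cv2.cvtColor(g['color'],cv2.COLOR_RGB2HSV)[uv[:,1],uv[:,0]]
        m=(B[:,2]>9)&(B[:,2]<20)&(abs(B[:,0]-20)<32)&(B[:,1]<60)&(B[:,1]>-80)&(h[:,1]>150)
        if m.sum()>5:print(n,m.sum(),np.round(np.percentile(B[m],[3,97],axis=0),1).tolist(),cv2.minAreaRect(B[m][:,:2].astype(np.float32)))
go()
E
python3 b.py
```

```text
t 28.1 tcp bed [ 6.2 -3.4 33.4] F bed [-2.3 -1.1  0.3] [-179.7  -40.1  165.8]
scene 9 [[26.6, -9.6, 10.9], [37.8, -1.1, 18.5]] ((32.268104553222656, -5.346490859985352), (12.888226509094238, 5.117603302001953), 24.376340866088867)
top 13 [[16.6, 46.5, 12.5], [32.2, 53.5, 19.4]] ((24.12383270263672, 51.125343322753906), (15.907970428466797, 6.808544635772705), 10.921212196350098)
```

Call:
servo_tool(steps=[[255,[-1.2,0,-1],[0,0,0]],[255,[-1.2,0,-1],[0,0,0]],[255,[-1.2,0,-1],[0,0,0]],[255,[-1.2,0,-1],[0,0,0]],[255,[-1.2,0,-1],[0,0,0]],[255,[-1.2,0,-1],[0,0,0]],[255,[-0.6,0,-0.5],[0,0,0]],[255,[0,0,0],[0,0,0]],[255,[0,0,0],[0,0,0]],[255,[0,0,0],[0,0,0]]])

```text
time_s: 29.2
ee_pos: [554.3, 15.4, 51.5]
ee_rot: [-179.7, -40.3, 165.8]
force: [-6.2, 0.7, 1.2]
gripper_width: 0.6
gripper_force: 2.5
```

Call:
servo_tool(steps=[[255,[-0.6,0,-0.5],[0,0,0]],[255,[-0.6,0,-0.5],[0,0,0]],[255,[0,0,0],[0,0,0]],[255,[0,0,0],[0,0,0]],[255,[0,0,0],[0,0,0]],[255,[0,0,0],[0,0,0]],[255,[0,0,0],[0,0,0]],[255,[0,0,0],[0,0,0]],[255,[0,0,0],[0,0,0]],[255,[0,0,0],[0,0,0]]])

```text
time_s: 30.2
ee_pos: [554.6, 15.3, 51.6]
ee_rot: [-179.7, -40.5, 165.8]
force: [-8.7, 1.8, 0.6]
gripper_width: 0.5
gripper_force: 3.6
```

```bash
python3 b.py
```

```text
t 30.2 tcp bed [15.2 -3.5 33.6] F bed [-8.9 -0.3  0.6] [-179.7  -40.5  165.8]
scene 8 [[37.5, -9.0, 14.3], [46.6, 55.3, 18.8]] ((44.306026458740234, 23.230283737182617), (65.99735260009766, 7.976945400238037), 84.04281616210938)
top 13 [[26.6, 45.9, 12.1], [41.5, 53.0, 19.2]] ((34.00027084350586, 50.677146911621094), (15.938111305236816, 6.578217506408691), 14.49429988861084)
```

Call:
servo_tool(steps=[[255,[-0.7,0,0.4],[0,0,0]],[255,[-0.7,0,0.4],[0,0,0]],[255,[-0.7,0,0.4],[0,0,0]],[255,[-0.7,0,0.4],[0,0,0]],[255,[0,0,0],[0,0,0]],[255,[0,0,0],[0,0,0]],[255,[0,0,0],[0,0,0]],[255,[0,0,0],[0,0,0]],[255,[0,0,0],[0,0,0]],[255,[0,0,0],[0,0,0]]])

```text
time_s: 31.3
ee_pos: [554.6, 15.3, 51.1]
ee_rot: [-179.7, -40.7, 165.9]
force: [-11.2, 2.6, 10.8]
gripper_width: 0.1
gripper_force: 7.4
```

```bash
python3 b.py
```

```text
t 31.3 tcp bed [15.2 -3.5 33.1] F bed [-11.5  -0.3  10.8] [-179.7  -40.7  165.9]
scene 8 [[37.6, -7.1, 15.9], [50.3, 58.9, 19.6]] ((46.2304573059082, 25.85116958618164), (67.20668029785156, 10.120424270629883), 82.81780242919922)
top 13 [[24.9, 45.4, 11.1], [42.4, 52.5, 19.4]] ((33.52730178833008, 49.247352600097656), (18.60086441040039, 6.326528549194336), 4.680891513824463)
```

Call:
servo_tool(steps=[[255,[-0.7,0,-0.4],[0,0,0]],[255,[-0.7,0,-0.4],[0,0,0]],[255,[-0.7,0,-0.2],[0,0,0]],[255,[0,0,0],[0,0,0]],[255,[0,0,0],[0,0,0]],[255,[0,0,0],[0,0,0]],[255,[0,0,0],[0,0,0]],[255,[0,0,0],[0,0,0]],[255,[0,0,0],[0,0,0]],[255,[0,0,0],[0,0,0]]])

```text
time_s: 32.4
ee_pos: [554.9, 15.2, 51.1]
ee_rot: [-179.7, -41.0, 165.9]
force: [-14.4, 3.4, 12.3]
gripper_width: 0.1
gripper_force: 9.6
```

```bash
python3 b.py; python3 - <<'E'
from h import *
g=grab("scene");a=g['color'];t=grab("top");w=grab("wrist")
A=cv2.resize(a[185:265,270:370],(500,400),interpolation=cv2.INTER_CUBIC)
B=cv2.resize(t['color'][150:210,260:335],(300,240),interpolation=cv2.INTER_CUBIC)
W=cv2.resize(w['color'][200:300,280:520],(500,200),interpolation=cv2.INTER_CUBIC)
im=np.zeros((600,800,3),np.uint8);im[:400,:500]=A;im[:240,500:]=B;im[400:,:500]=W
cv2.imwrite('pics/w7.png',im[:,:,::-1])
E
```

```text
t 32.4 tcp bed [15.5 -3.5 33.1] F bed [-14.8  -0.2  12.3] [-179.7  -41.   165.9]
scene 8 [[38.1, -6.0, 16.9], [51.9, 56.8, 19.6]] ((47.75465774536133, 25.393598556518555), (64.05533599853516, 14.061585426330566), 83.57188415527344)
top 15 [[24.9, 45.5, 11.8], [42.2, 53.2, 19.6]] ((32.817962646484375, 50.41337966918945), (18.62702178955078, 6.520950794219971), 13.66123104095459)
```

View pics/w7.png

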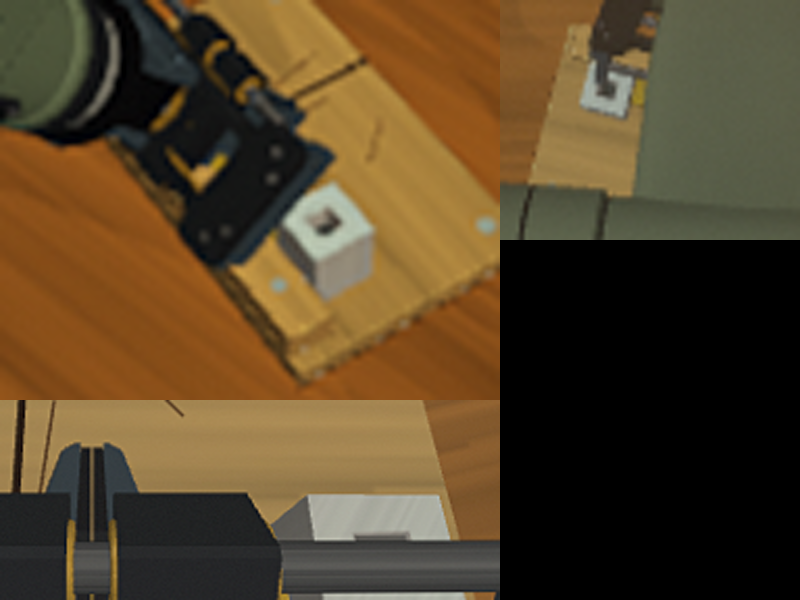

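The top crop shows the brass bar's end right against the stop, with no visible gap at (637,92). The push is 14.8 N into the fence and 12.3 N down. I'll add a little more fence push for margin.

Call:
servo_tool(steps=[[255,[-0.8,0,-0.4],[0,0,0]],[255,[-0.8,0,-0.4],[0,0,0]],[255,[0,0,0],[0,0,0]],[255,[0,0,0],[0,0,0]],[255,[0,0,0],[0,0,0]],[255,[0,0,0],[0,0,0]],[255,[0,0,0],[0,0,0]],[255,[0,0,0],[0,0,0]],[255,[0,0,0],[0,0,0]],[255,[0,0,0],[0,0,0]]])

```text
time_s: 33.65
ee_pos: [555.1, 15.2, 51.1]
ee_rot: [-179.7, -41.3, 165.9]
force: [-17.9, 4.4, 13.7]
gripper_width: 0.4
gripper_force: 11.2
```

```bash
python3 b.py; python3 - <<'E'
from h import *
f=grab("wrist")
P,_=cloud(f);B=inbed(P)
m=(B[:,2]>37)&(B[:,2]<48)&(abs(B[:,0]-27)<25)&(abs(B[:,1]-72)<25);print('stop',m.sum(),np.percentile(B[m],[3,50,97],axis=0) if m.sum() else'')
h=cv2.cvtColor(f['color'],cv2.COLOR_RGB2HSV).reshape(-1,3)
# bar's tail past the slot
g=grab("scene");P,uv=cloud(g);B=inbed(P);m=(B[:,1]<-45)&(B[:,1]>-70)&(B[:,0]>15)&(B[:,0]<50)&(B[:,2]>5)&(B[:,2]<30)
print(m.sum(),np.round(B[m][:12],1).tolist())
E
```

```text
t 33.65 tcp bed [15.7 -3.5 33.1] F bed [-18.4  -0.1  13.7] [-179.7  -41.3  165.9]
scene 9 [[37.9, -7.1, 16.2], [48.1, 57.9, 18.6]] ((44.16654586791992, 25.452783584594727), (66.69206237792969, 7.1117424964904785), 84.32928466796875)
top 15 [[24.8, 45.3, 12.3], [42.4, 53.2, 18.9]] ((33.476722717285156, 49.45921325683594), (18.502853393554688, 7.998891353607178), 1.8193126916885376)
stop 2892 [[ 9.80019185 54.97851487 39.1118254 ]
 [21.17455161 72.12524126 41.8651593 ]
 [44.7362052  89.71162044 43.12792962]]
0 []
```

The stop is still home, and the bar is loaded into the corner with about 18 N to the fence and 14 N down. Handing in.

```bash
python3 -c "
from workcell import ticket
print(ticket.job_done())"
```

```text
the job is handed in; nothing more can be done
None
```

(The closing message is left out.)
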